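Clamp the matching sleeve with the hand-pumped hydraulic clamp

TASK

Stand the one of the three upright sleeves that fits the half-round hollow in the small hydraulic clamp's fixed jaw upright on the clamp's bed, between ram and jaw, and let go of it. Then pump the sprung lever through full strokes, down to its stop and right back up, until the ram holds the sleeve tight, fully home in the hollow, and the lever will no longer go all the way down. Let the lever come back up, and leave the other two sleeves standing where they are.

Things in the scene. Friction and masses are not known exactly. Their poses are not given: they have to be found in the camera images.
- clamp: Hydraulic clamp fixed to the bench. Origin: centre of the underside of its 260 x 100 mm base plate; +x: the way the ram advances to the fixed jaw; z up. Bed at z = 12 mm. Light metal fixed jaw 72 mm wide, top z = 48 mm, its hollow of radius 21.5 mm about (60, 0) mm, open to -x and above. Grey pump block x = -125 to -37 mm, 62 mm wide, top 78 mm (clevis 101 mm). Ram axis at y = 0, z = 34 mm.
- nest (a point): Point on the bed (12 mm above the clamp's underside) at the centre of the half-round hollow: the centre of the underside of the right sleeve when it is fully home. Axes as the clamp's.
- ram: The steel ram of the clamp; its frame coincides with the clamp's when the ram is fully back and moves with it along the clamp's +x.
- ram_nose (a point): Middle of the flat round nose face of the ram (28 mm across), 27 mm behind the clamp's origin (x = -27 mm, z = 34 mm) when the ram joint is 0.
- ram_slide (a joint): Advance of the ram in m along the clamp's +x: 0 fully back; starts at 0 to 0.008. A full lever stroke drives it about 18 mm (the first may be more) and it stays there; it stops at about 0.066 with the right sleeve fully home. Strokes under about four fifths may not advance it.
- lever (a joint): Angle of the pump lever in rad: 0 fully up (the spring holds it there), 0.70 fully down at its stop. It hinges about the clamp's y axis at (-80, 0, 88) mm of the clamp. Pressing the grip down takes 4 to 9 N; once the sleeve is clamped it stops hard about half-way (near 0.4), and 10 to 15 N there is enough.
- lever_grip (a point): Middle of the top face of the lever's flat black rubber grip (74 mm along the lever, 26 mm wide, 14 mm thick), 130 mm from the hinge on the clamp's -x side. Lever up: the grip rises outward at 0.45 rad, this point about 150 mm above the bench; fully down: slopes 0.25 rad below level, about 63 mm above the bench. Moves with the lever.
- sleeve_42: Plain aluminium sleeve standing upright, 42 mm outside diameter, 70 mm tall, 0.15 kg: the one that fits the hollow. Origin: centre of its underside, z along its axis. To be gripped on the outside.
- sleeve_34: Look-alike sleeve standing upright, 34 mm outside diameter, 70 mm tall: too thin. Origin: centre of its underside, z along its axis.
- sleeve_50: Look-alike sleeve standing upright, 50 mm outside diameter, 70 mm tall: too thick. Origin: centre of its underside, z along its axis.
Not all that is in view belongs to the job. What is shaped like the sleeve_42 but orange is not meant.

How it is judged:
By the outcome, as a careful person would: the job done as asked, in the order asked, and still so for the second after the job is handed in, with the robot touching nothing.
It also fails if it takes over 54 s, if anything falls off the work surface, if the arm or the gripper's body presses on something with over 40 N, if the wrist force passes 120 N, or if a joint passes its speed limit or range.

ROBOT

A 7-joint arm with a two-finger parallel gripper is mounted at the origin on a cart in front of the work surface, level with it; the furniture and walls round the work are solid. World frame = base frame: x ahead of the robot, y to its left, z up, the work surface at z = 0. Lengths are in mm, angles in rad, forces in N, time in s.
With the tool pointing down it reaches from about 350 to 900 mm from the base axis. Payload 19.9 kg.
Tool frame: the origin (TCP) lies on the centre line of the jaws, within the pads' length; the fingertips stand 14 mm ahead of it and the grasp point (between the pads) lies 5 mm behind it; x points along the fingers, z is the direction in which the jaws open and shut, and the axes are right-handed (so a half turn about x gives the same grasp; the last joint's range is limited). The gripper opens to 85 mm and grips with 20 to 120 N. Pads are 22 mm wide; open, the fingers measure 114 mm over their backs; the gripper's body (76 mm by 85 mm) begins 54 mm behind the grasp point. The pads swing forward as they close: fully open they stand 13 mm farther back than shut.
Start: joints at [1.079, 0.417, -0.01, 1.614, 0.005, 1.111, -0.053], TCP at [271.734, -562.817, 245.26] pointing down, gripper open.
Joint ranges: [-2.81, 2.81], [-0.39, 2.02], [-1.27, 1.25], [0.06, 2.57], [-1.19, 4.33], [0.19, 2], [-2.82, 2.82]. Speed limits (rad/s): [1.89, 1.89, 2.39, 2.39, 3.01, 3.01, 3.01].

INTERFACE

Orientations are given as a unit quaternion [w, x, y, z].
In Python, from station import env gives the robot as it stands.
- The arm moves only by the shell command python3 -m handwheel 'ROWS' [OPENING]. ROWS is JSON, a list of rows, each an object of numbers: "x", "y", "z": the shift along the tool's x, y, z in m; "roll": the turn about the tool's x in degrees. A call has 1 to 12 rows; each row shifts and turns the pose as measured when the row begins, along the tool's axes as they then stand; what a row does not reach is not made up. A row lasts 1/8 s, in which the tool goes at most 62.5 mm and 10.7 degrees, less where a joint would pass 70% of its speed; a pose out of reach is approached as far as the arm can. A call is refused whole if a number of a shift passes 0.0625 or a number of a turn 10.7, either way. A call with a gripper value outside its range is refused whole. OPENING is the opening, from 0 (shut) to 1 (fully open), set as the call begins (- or left out, the last holds). The fingers move at their own pace and stop on an object; the grip force is fixed at half the most. Time passes only in rows, so rows that do not move let the fingers close. It gives the time, the measured TCP pose, the force and the opening at its end, in the units of the state.
- env.read_state(): the state, without advancing time (a new reading comes with each control period).
- env.snapshot(name): name is "side" or "top"; returns the picture (480x640x3 uint8, blue, green, red); there is no depth.
- env.calibration(name): a dict with "fx", "fy", "cx", "cy" (pixels), "origin" and "rotation" of the camera in the world. Camera axes: x right, y up, looking along -z (the intrinsics and any distortion apply to the point x, -y, -z); pixel columns grow to the right and rows downward; lengths in mm; the calibration is good to about 2 mm. A picture is of the moment at which its call begins. calibration takes no time and is no camera call.
- env.job_done(): hands the job in, once; it reports no verdict.
The state is a dict: "time_s": time; "q": joint angles; "joint_vel": joint speeds; "joint_torque": joint torques, N m; "tool_pos": TCP position; "ee_rot": TCP orientation; "wrist_force": force on the tool from outside, world axes, zero at the start; "wrist_torque": the same for the moment, N m; "finger_gap": finger opening in mm.
Only numpy, scipy, OpenCV 4.12 (cv2) and the standard library are available. Lean on these libraries where they do the work, as an engineer would, in place of code of your own. Each camera call takes 0.05 s, during which the arm holds its last target.

## Working session

There is one attempt and no reset: what is moved stays moved. The work goes in short steps, Python scripts to look and compute and a shell command to move; the robot and the scene stay as the last step left them, time stands still between calls to the robot, and variables do not carry over. Pictures are saved under pics/ and viewed, and the job is handed in when it is done.

```bash
mkdir -p pics; ls
python3 - <<'E'
from station import env
import cv2
s=env.read_state(); print({k:s[k] for k in ('time_s','tool_pos','ee_rot','wrist_force','finger_gap')})
for n in('side','top'):
    cv2.imwrite(f'pics/{n}0.png',env.snapshot(n)); print(n,env.calibration(n))
E
```

```text
pics
{'time_s': 0.0, 'tool_pos': array([ 271.57417096, -562.52657787,  244.63288625]), 'ee_rot': array([ 0.59850673,  0.37613315,  0.599304  , -0.37569702]), 'wrist_force': array([ 0.43391168, -0.15488335, -0.37192251]), 'finger_gap': 85.3262883333786}
side {'fx': 565.7255296593816, 'fy': 565.7255296593816, 'cx': 308.29263139879754, 'cy': 242.32761805279216, 'origin': array([ 378.10430901, 1528.01651735,  702.16404579]), 'rotation': array([-0.04078121, -0.02823985,  0.54501943,  0.83695473])}
top {'fx': 620.3346134029215, 'fy': 620.3346134029215, 'cx': 322.045514307821, 'cy': 242.64393944889937, 'origin': array([ 312.20037024,  201.98093674, 1680.55390698]), 'rotation': array([ 0.71476447,  0.03717456, -0.03834636, -0.69732299])}
```

View pics/side0.png

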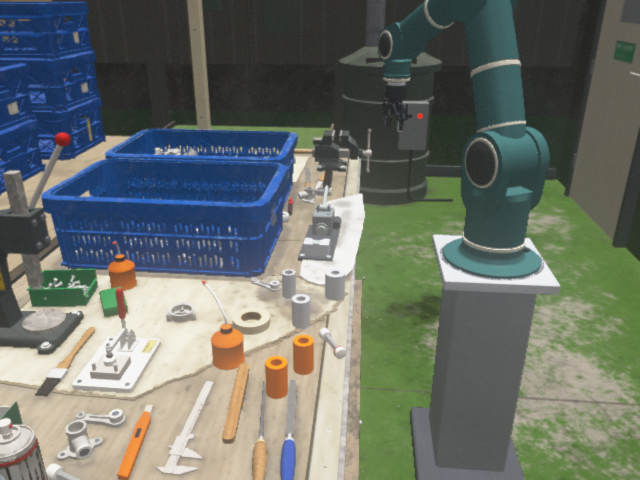

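View pics/top0.png

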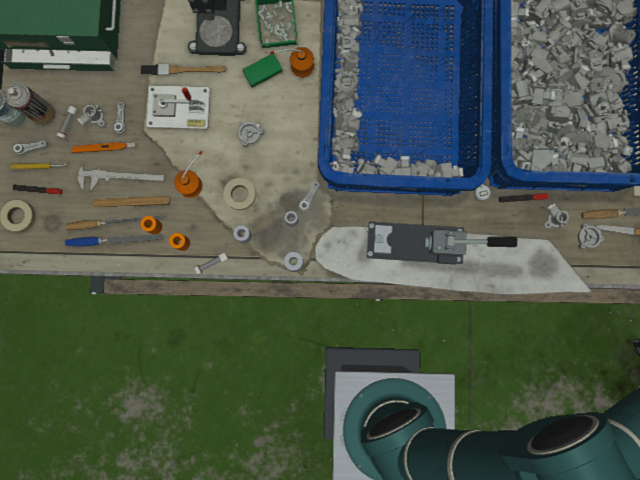

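The side view shows the arm at top right, the clamp at about (320,235), and three grey sleeves at (289,283), (301,311) and (335,284). The top view shows the clamp at (417,243), with its jaw to the left and its lever to the right. The sleeves are at (242,233), (291,217) and (293,261), and the two orange ones are decoys. Next I'll zoom in.

Run:
```python
import cv2
t=cv2.imread('pics/top0.png')
a=cv2.resize(t[195:280,215:315],None,fx=8,fy=8,interpolation=cv2.INTER_CUBIC)[:600]
b=cv2.resize(t[205:280,350:530],None,fx=4.4,fy=4.4,interpolation=cv2.INTER_CUBIC)
cv2.imwrite('pics/ta.png',a[:600]);cv2.imwrite('pics/tb.png',b)
s=cv2.imread('pics/side0.png')
cv2.imwrite('pics/sa.png',cv2.resize(s[170:335,260:380],None,fx=3.6,fy=3.6,interpolation=cv2.INTER_CUBIC))
```

```text
(no output)
```

View pics/ta.png

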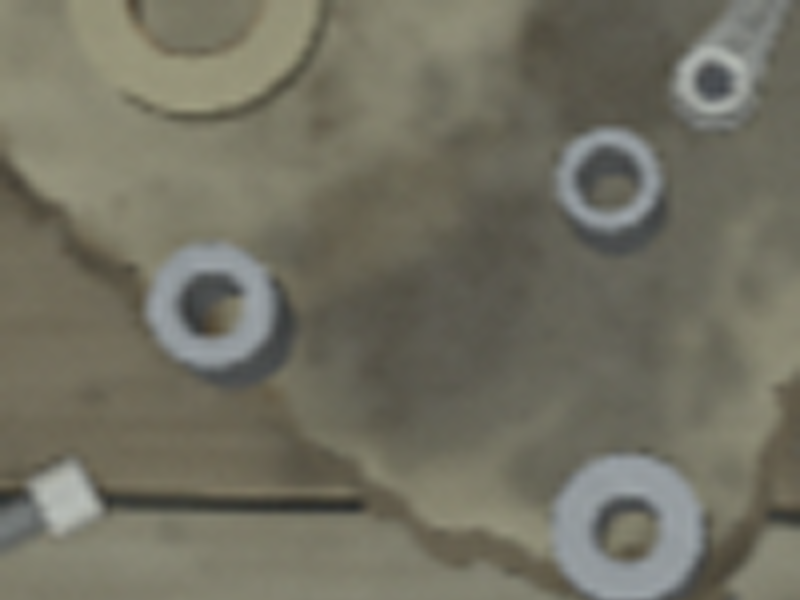

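View pics/tb.png

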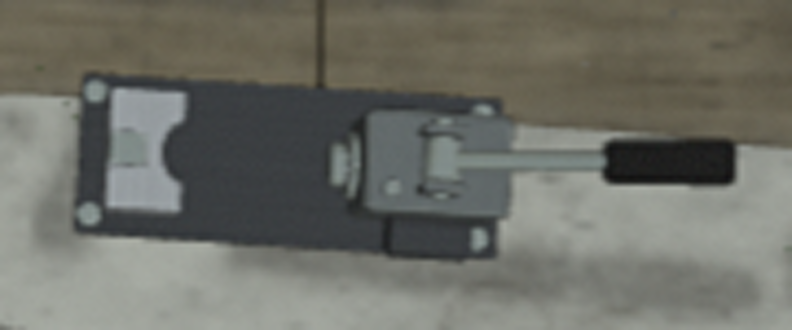

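View pics/sa.png

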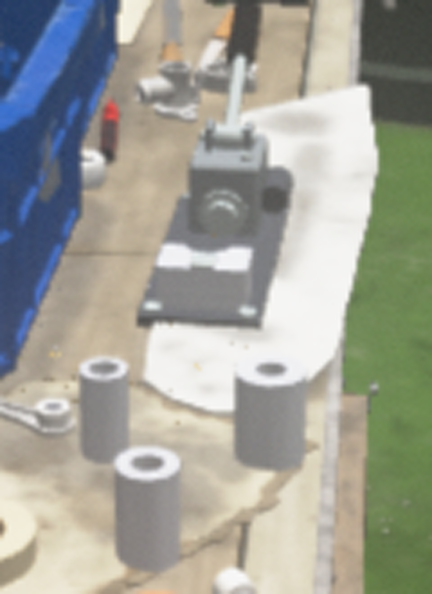

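The bright rings measure about 130, 105 and 150 zoomed px, so the left one at about (241,233) is the 42 mm sleeve. Now I'll measure.

```bash
cat > h.py <<'E'
import numpy as np
from scipy.spatial.transform import Rotation as R
from scipy.optimize import least_squares
from station import env
def cam(n):
    c=env.calibration(n); q=c['rotation']; return c,R.from_quat([q[1],q[2],q[3],q[0]])
def proj(n,P):
    c,r=cam(n); p=r.inv().apply(np.atleast_2d(P)-c['origin'])
    return np.c_[c['cx']+c['fx']*p[:,0]/-p[:,2], c['cy']+c['fy']*p[:,1]/p[:,2]]
def back(n,uv,z):
    c,r=cam(n); d=r.apply([(uv[0]-c['cx'])/c['fx'],-(uv[1]-c['cy'])/c['fy'],-1.])
    return c['origin']+d*(z-c['origin'][2])/d[2]
def clampT(p,x): # p=(X,Y,yaw)
    c,s=np.cos(p[2]),np.sin(p[2]); x=np.atleast_2d(x).astype(float)
    return np.c_[p[0]+c*x[:,0]-s*x[:,1],p[1]+s*x[:,0]+c*x[:,1],x[:,2]]
E
python3 - <<'E'
from h import *
z=lambda X,Y,x0,y0,k:(x0+(X+.5)/k-.5,y0+(Y+.5)/k-.5)
for nm,X,Y in(('42',211,306),('34',609,180),('50',628,529)):
    print(nm,'top',back('top',z(X,Y,215,195,8),70))
for nm,X,Y in(('42',147,463),('34',104,367),('50',271,370)):
    print(nm,'side',back('side',z(X,Y,260,170,3.6),70))
tb=lambda X,Y:z(X,Y,350,205,4.4); sa=lambda X,Y:z(X,Y,260,170,3.6)
T=[((130,50,12),(75,232)),((130,-50,12),(82,72)),((-130,50,12),(496,258)),((-130,-50,12),(502,98))]
# y sign: detect. clamp x toward +y world (left), so clamp y = -world x -> down in image
for ((x,uv)) in T: print(x,back('top',tb(*uv),12))
obsT=[(x,tb(*uv)) for x,uv in T]+[((60+21.5-21.5,36,48),tb(181,212)),((60,-36,48),tb(187,93)),((-125,31,78),tb(505,217)),((-37,31,78),tb(360,210)),((-37,-31,78),tb(367,110)),((-125,-31,78),tb(513,122))]
obsS=[((130,50,12),sa(262,323)),((130,-50,12),sa(139,318)),((60,36,48),None),]
def res(p,which):
    r=[]
    if 't' in which:
        r+=list((proj('top',clampT(p,[o[0] for o in obsT]))-[o[1] for o in obsT]).ravel())
    if 's' in which:
        o2=obsS[:2]; r+=list((proj('side',clampT(p,[o[0] for o in o2]))-[o[1] for o in o2]).ravel())
    return r
for w in('t','s','ts'):
    f=least_squares(res,[440,0,1.55],args=(w,),x_scale=[10,10,.1]); print(w,f.x,np.round(f.fun,1))
E
```

```text
42 top [505.54480169 414.06784183  70.        ]
34 top [550.37569277 285.29701243  70.        ]
50 top [435.87996668 275.68576148  70.        ]
42 side [508.16356332 417.7067879   70.        ]
34 side [552.48859735 287.90206908  70.        ]
50 side [437.96005364 281.71771744  70.        ]
(130, 50, 12) [454.30567092  80.06376121  12.        ]
(130, -50, 12) [553.47898574  77.41501249  12.        ]
(-130, 50, 12) [ 444.71647471 -178.27649853   12.        ]
(-130, -50, 12) [ 543.75806701 -181.9380606    12.        ]
t [498.21731866 -47.41116465   1.52863839] [-1.7  0.2 -1.1 -0.1 -1.1  0.7 -0.9  0.4  2.   0.1  2.1  0.2  0.9  0.7
  0.   0.1 -0.4 -0.8  0.1 -1.3]
s [501.96333338 -43.53954043   1.55764925] [ 0.5  0.1 -0.5 -0.1]
ts [498.25815411 -47.28340356   1.5284094 ] [-1.7  0.1 -1.1 -0.1 -1.2  0.7 -1.   0.4  1.9  0.1  2.   0.2  0.9  0.7
 -0.   0.1 -0.5 -0.9  0.1 -1.3  0.5 -0.3 -0.3 -0.9]
```

```bash
cat >> h.py <<'E'
def st():
    s=env.read_state(); q=s['ee_rot']; r=R.from_quat([q[1],q[2],q[3],q[0]]).as_matrix(); return s,r
def plan(tgt,zdir=None):
    s,r=st(); d=np.array(tgt)-s['tool_pos']
    print('t',s['time_s'],'pos',s['tool_pos'].round(1),'gap',round(s['finger_gap'],1),'F',s['wrist_force'].round(1))
    print('axes x',r[:,0].round(3),'y',r[:,1].round(3),'z',r[:,2].round(3))
    print('tool shift mm',(r.T@d).round(1))
    if zdir is not None:
        v=r.T@np.array(zdir); print('roll deg',np.degrees(np.arctan2(-v[1],v[2])).round(2), 'or other half turn')
E
python3 - <<'E'
from h import *
plan([507,416,245],[-1,.04,0])
print(back('top',(400,190),150),back('top',(400,190),0),back('side',(225,268),0))
print(back('top',(410,190),150))
s,_=st();print(s['q'])
# clamp fit on plate corners only and pump block (y)
E
```

```text
t 0.1 pos [ 271.6 -562.6  244.7] gap 85.4 F [ 0.7  0.3 -0.2]
axes x [-0.001  0.001 -1.   ] y [ 0.901  0.435 -0.   ] z [ 0.435 -0.901 -0.001]
tool shift mm [ 5.000e-01  6.375e+02 -7.789e+02]
roll deg 118.06 or other half turn
[613.84434086   9.48445868 150.        ] [643.40657672  -9.3809152    0.        ] [750.9869873  145.20294473   0.        ]
[614.47383039 -15.57045634 150.        ]
[ 1.07950326  0.4179151  -0.01029657  1.61411817  0.0047236   1.11069947
 -0.05300237]
```

```bash
python3 -m handwheel '[{"roll":-10.5},{"roll":-10.5},{"roll":-10.5},{"roll":-10.5},{"roll":-10.5},{"roll":-9.5,"z":0.03},{"y":0.06,"z":0.02},{"y":0.06,"z":0.02},{"y":0.06,"z":0.02},{"y":0.06,"z":0.02},{"y":0.06,"z":0.02},{"y":0.06,"z":0.02}]' 1; python3 -c "
from h import *
plan([507,416,245],[1,-.04,0])"
```

```text
t 0.1 pos [ 271.6 -562.6  244.7] gap 85.4 F [ 0.7  0.3 -0.2]
axes x [-0.001  0.001 -1.   ] y [ 0.901  0.435 -0.   ] z [ 0.435 -0.901 -0.001]
tool shift mm [ 5.000e-01  6.375e+02 -7.789e+02]
roll deg -61.94 or other half turnschema error: expected keys x, y, z, roll
```

```bash
python3 -m handwheel '[{"x":0,"y":0,"z":0,"roll":-10.5},{"x":0,"y":0,"z":0,"roll":-10.5},{"x":0,"y":0,"z":0,"roll":-10.5},{"x":0,"y":0,"z":0,"roll":-10.5},{"x":0,"y":0,"z":0,"roll":-10.5},{"x":0,"y":0,"z":0.03,"roll":-9.5},{"x":0,"y":0.06,"z":0.02,"roll":0},{"x":0,"y":0.06,"z":0.02,"roll":0},{"x":0,"y":0.06,"z":0.02,"roll":0},{"x":0,"y":0.06,"z":0.02,"roll":0},{"x":0,"y":0.06,"z":0.02,"roll":0},{"x":0,"y":0.06,"z":0.02,"roll":0}]' 1; python3 -c "
from h import *
plan([507,416,245],[1,-.04,0])"
```

```text
time_s: 1.6
tool_pos: [422.2, -211.1, 241.3]
ee_rot: [0.705, 0.008, 0.709, -0.003]
wrist_force: [1.7, -0.3, 0.3]
finger_gap: 85.3
t 1.6 pos [ 422.2 -211.1  241.3] gap 85.3 F [ 1.7 -0.3  0.3]
axes x [-0.005  0.007 -1.   ] y [0.015 1.    0.007] z [ 1.    -0.015 -0.005]
tool shift mm [  0.  628.4  75.5]
roll deg 1.44 or other half turn
```

```bash
python3 -m handwheel '[{"x":0,"y":0.058,"z":0.01,"roll":0.5},{"x":0,"y":0.058,"z":0.01,"roll":0.5},{"x":0,"y":0.058,"z":0.01,"roll":0},{"x":0,"y":0.058,"z":0.01,"roll":0},{"x":0,"y":0.058,"z":0.01,"roll":0},{"x":0,"y":0.058,"z":0.01,"roll":0},{"x":0,"y":0.058,"z":0.01,"roll":0},{"x":0,"y":0.058,"z":0.01,"roll":0},{"x":0,"y":0.058,"z":0,"roll":0},{"x":0,"y":0.058,"z":0,"roll":0},{"x":0,"y":0.045,"z":0,"roll":0},{"x":0,"y":0,"z":0,"roll":0}]' 1
python3 - <<'E'
from h import *
import cv2
plan([507,416,140],[1,-.04,0])
for n in('side','top'): cv2.imwrite(f'pics/{n}1.png',env.snapshot(n))
print(proj('side',[[507,416,70],[507,416,230]]),proj('top',[[507,416,70],[507,416,230]]))
E
python3 - <<'E'
import cv2
a=cv2.imread('pics/side1.png')[180:360,240:400];b=cv2.imread('pics/top1.png')[160:320,160:320]
cv2.imwrite('pics/c1.png',cv2.hconcat([cv2.resize(a,(400,450)),cv2.resize(b,(400,400)).copy() if 0 else cv2.resize(b,(400,450))]))
E
```

```text
time_s: 3.1
tool_pos: [520.6, 434.7, 241.6]
ee_rot: [0.704, 0.013, 0.71, -0.01]
wrist_force: [0.9, -0.6, -0.4]
finger_gap: 85.2
t 3.1 pos [520.6 434.7 241.6] gap 85.2 F [ 0.9 -0.6 -0.4]
axes x [-0.008  0.005 -1.   ] y [0.032 0.999 0.004] z [ 0.999 -0.032 -0.008]
tool shift mm [101.6 -19.6 -12.2]
roll deg 0.44 or other half turn
[[301.0678062  297.90221745]
 [300.47304881 232.70563499]] [[240.22018942 232.24199927]
 [231.52399686 223.87731873]]
```

View pics/c1.png

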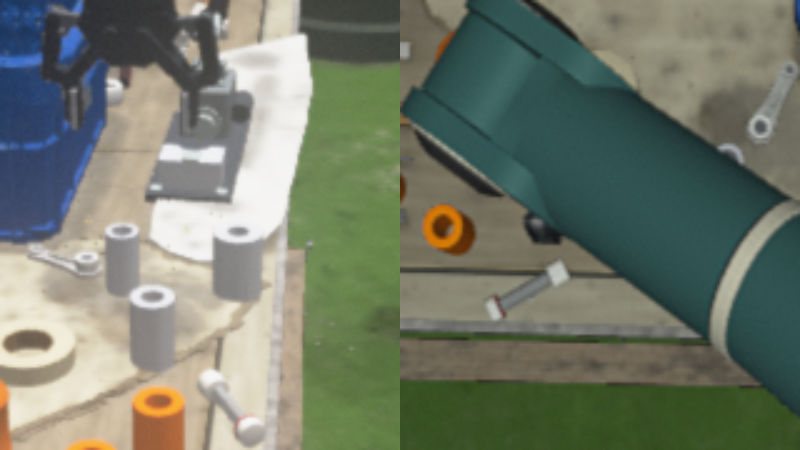

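The side crop shows the fingertips at full-image px (270,229) and (316,233). Their midpoint of 293 matches the prediction for the measured TCP. I'll move over the sleeve and come down.

```bash
python3 -m handwheel '[{"x":0.03,"y":-0.01,"z":-0.006,"roll":0},{"x":0.04,"y":-0.01,"z":-0.006,"roll":0},{"x":0.03,"y":0,"z":0,"roll":0},{"x":0,"y":0,"z":0,"roll":0}]' 1
python3 - <<'E'
from h import *
import cv2
plan([507,416,54],[1,-.04,0])
a=env.snapshot('side'); cv2.imwrite('pics/side2.png',a); cv2.imwrite('pics/c2.png',cv2.resize(a[200:350,230:370],None,fx=4,fy=4,interpolation=cv2.INTER_CUBIC))
E
```

```text
time_s: 3.7
tool_pos: [511.2, 405.4, 140.2]
ee_rot: [0.705, 0.015, 0.709, -0.015]
wrist_force: [0.2, 0.5, -0.2]
finger_gap: 85.5
t 3.7 pos [511.2 405.4 140.2] gap 85.5 F [ 0.2  0.5 -0.2]
axes x [-0.004  0.001 -1.   ] y [0.043 0.999 0.001] z [ 0.999 -0.043 -0.005]
tool shift mm [86.3 10.4 -4.2]
roll deg -0.16 or other half turn
```

View pics/c2.png

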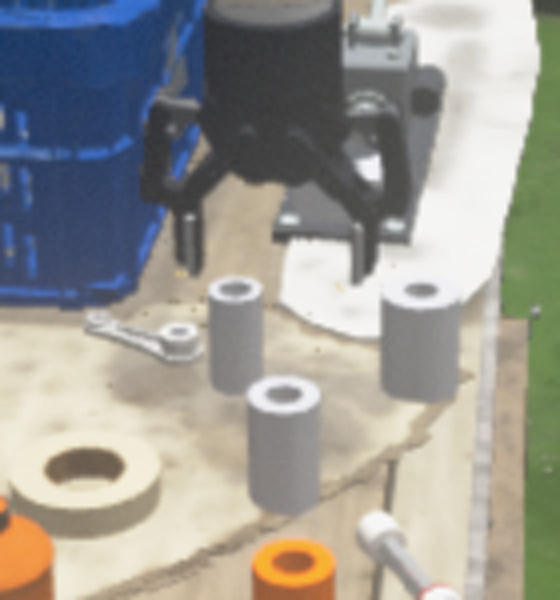

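The tips at px (277,269) and (320,270) have a midpoint of 299, against 301 for the sleeve, which matches the 4 mm still to go. Now I'll descend and grip.

```bash
python3 -m handwheel '[{"x":0.01,"y":0.01,"z":-0.004,"roll":0},{"x":0.03,"y":0,"z":0,"roll":0},{"x":0.03,"y":0,"z":0,"roll":0},{"x":0.014,"y":0,"z":0,"roll":0},{"x":0,"y":0,"z":0,"roll":0}]' 1
python3 - <<'E'
from h import *
import cv2
plan([507,416,54],[1,-.04,0])
a=env.snapshot('side'); cv2.imwrite('pics/side3.png',a); cv2.imwrite('pics/c3.png',cv2.resize(a[200:350,230:370],None,fx=4,fy=4,interpolation=cv2.INTER_CUBIC))
E
```

```text
time_s: 4.38
tool_pos: [509.7, 420.6, 60.7]
ee_rot: [0.708, 0.018, 0.706, -0.013]
wrist_force: [0.7, 0.4, 0.9]
finger_gap: 85.2
t 4.375 pos [509.7 420.6  60.7] gap 85.2 F [0.7 0.4 0.9]
axes x [ 0.004  0.008 -1.   ] y [0.043 0.999 0.008] z [ 0.999 -0.044  0.003]
tool shift mm [ 6.7 -4.7 -2.5]
roll deg -0.2 or other half turn
```

View pics/c3.png

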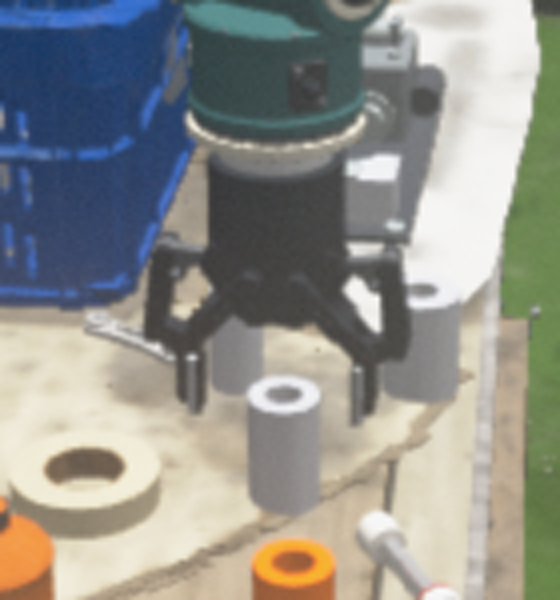

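The sleeve stands between the open fingers, whose tips are at px (277,303) and (320,306). I'll make a small correction and close.

```bash
python3 -m handwheel '[{"x":0.007,"y":-0.005,"z":-0.002,"roll":0},{"x":0,"y":0,"z":0,"roll":0}]' 1; python3 -m handwheel '[{"x":0,"y":0,"z":0,"roll":0},{"x":0,"y":0,"z":0,"roll":0},{"x":0,"y":0,"z":0,"roll":0},{"x":0,"y":0,"z":0,"roll":0},{"x":0,"y":0,"z":0,"roll":0},{"x":0,"y":0,"z":0,"roll":0}]' 0.2
python3 - <<'E'
from h import *
plan([507,416,54],[1,-.04,0])
E
```

```text
time_s: 4.68
tool_pos: [508.3, 416.2, 55.8]
ee_rot: [0.709, 0.019, 0.705, -0.012]
wrist_force: [0.3, 0.3, -0.4]
finger_gap: 85.8
time_s: 5.42
tool_pos: [508.6, 416.6, 57.0]
ee_rot: [0.709, 0.019, 0.704, -0.012]
wrist_force: [-0.1, -0.8, 0.4]
finger_gap: 40.3
t 5.425 pos [508.6 416.6  57. ] gap 40.3 F [-0.1 -0.8  0.4]
axes x [ 0.007  0.011 -1.   ] y [0.044 0.999 0.011] z [ 0.999 -0.044  0.007]
tool shift mm [ 3.  -0.7 -1.6]
roll deg -0.22 or other half turn
```

```bash
python3 -m handwheel '[{"x":-0.02,"y":0,"z":0,"roll":0},{"x":-0.04,"y":0,"z":0,"roll":0},{"x":-0.04,"y":0,"z":0,"roll":0},{"x":0,"y":0,"z":0,"roll":0}]'
python3 - <<'E'
from h import *
import cv2
# target: clamp point (40,0)
p=(499.5,-49,1.5335)
print(clampT(p,[[40,0,0],[60,0,12]]))
plan([501,-9,158],[1,-.037,0])
a=env.snapshot('side'); cv2.imwrite('pics/side4.png',a); cv2.imwrite('pics/c4.png',cv2.resize(a[200:350,230:370],None,fx=4,fy=4,interpolation=cv2.INTER_CUBIC))
E
```

```text
time_s: 5.92
tool_pos: [507.7, 415.9, 163.7]
ee_rot: [0.71, 0.019, 0.704, -0.011]
wrist_force: [0.2, -0.6, -1.6]
finger_gap: 39.9
[[500.99150723  -9.0278171    0.        ]
 [501.73726085  10.95827436  12.        ]]
t 5.925 pos [507.7 415.9 163.7] gap 39.9 F [ 0.2 -0.6 -1.6]
axes x [ 0.008  0.012 -1.   ] y [0.043 0.999 0.012] z [ 0.999 -0.043  0.007]
tool shift mm [   0.8 -424.8   11.6]
roll deg -0.36 or other half turn
```

View pics/c4.png

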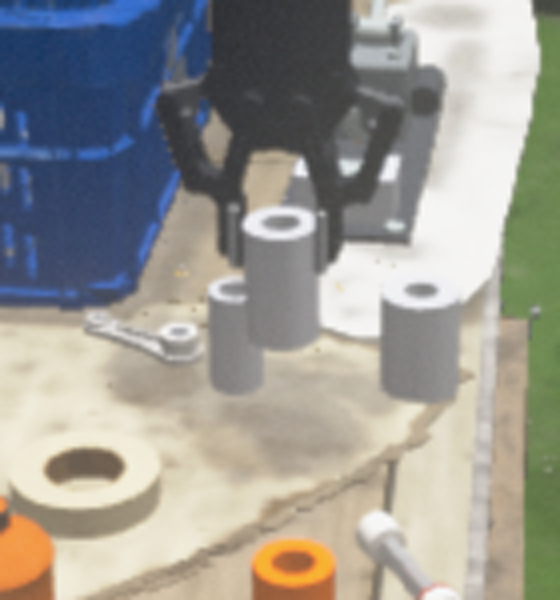

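```bash
python3 -c "
from h import *
print(back('side',(299.9,255.4),176.7)); print(back('side',(300.5,298.2),70))"
python3 -m handwheel '[{"x":0,"y":-0.03,"z":0,"roll":0},{"x":0,"y":-0.05,"z":0,"roll":0},{"x":0,"y":-0.05,"z":0,"roll":0},{"x":0,"y":-0.05,"z":0,"roll":0},{"x":0,"y":-0.05,"z":0.002,"roll":0},{"x":0,"y":-0.05,"z":0.002,"roll":0},{"x":0,"y":-0.05,"z":0.002,"roll":0},{"x":0,"y":-0.05,"z":0.002,"roll":0},{"x":0,"y":-0.03,"z":0.002,"roll":0},{"x":0,"y":0,"z":0,"roll":0}]'
python3 - <<'E'
from h import *
import cv2
plan([501,-9,158],[1,-.037,0])
for n in('side','top'): cv2.imwrite(f'pics/{n}5.png',env.snapshot(n))
a=cv2.imread('pics/side5.png')[150:290,270:390];b=cv2.imread('pics/top5.png')[170:310,340:460]
cv2.imwrite('pics/c5.png',cv2.hconcat([cv2.resize(x,None,fx=3.3,fy=3.3,interpolation=cv2.INTER_CUBIC) for x in(a,b)]))
E
```

```text
[508.56716351 417.27025298 176.7       ]
[508.12656878 417.47394186  70.        ]
time_s: 7.22
tool_pos: [494.4, -9.4, 153.3]
ee_rot: [0.706, 0.018, 0.708, -0.013]
wrist_force: [0.2, 0.6, -1.6]
finger_gap: 40.5
t 7.225 pos [494.4  -9.4 153.3] gap 40.5 F [ 0.2  0.6 -1.6]
axes x [-0.003  0.008 -1.   ] y [0.044 0.999 0.008] z [ 0.999 -0.044 -0.004]
tool shift mm [-4.7  0.7  6.6]
roll deg -0.39 or other half turn
```

View pics/c5.png

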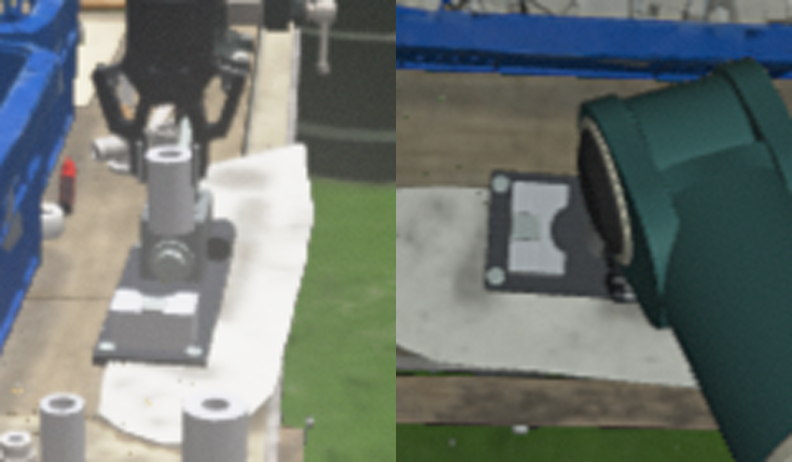

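The side view shows the sleeve held upright above the clamp bed, with its top ring at px (320.5,197) and the jaw's notch at px (317,241). I'll lower it part-way and compare.

```bash
python3 -m handwheel '[{"x":0.018,"y":0.001,"z":0.004,"roll":-0.4},{"x":0.018,"y":0,"z":0.003,"roll":0},{"x":0,"y":0,"z":0,"roll":0}]'
python3 - <<'E'
from h import *
import cv2
plan([501.5,-8,69],[1,-.037,0])
a=env.snapshot('side'); cv2.imwrite('pics/side6.png',a)
cv2.imwrite('pics/c6.png',cv2.resize(a[180:270,285:365],None,fx=6.6,fy=6.6,interpolation=cv2.INTER_CUBIC))
p=(501,-48,1.5335)
o=np.array([285,180])
for P in [[130,50,12],[130,-50,12],[-130,-50,12],[60,0,48],[60,36,48],[60,-36,48],[90,36,48],[90,-36,48],[-37,31,78],[-37,-31,78],[40,0,12]]:
    print(P,((proj('side',clampT(p,P))[0]-o+.5)*6.6-.5).round(1))
s,_=st(); t=s['tool_pos']; print('sleeve top',((proj('side',t+[0,0,13])-o+.5)*6.6-.5).round(1))
E
```

```text
time_s: 7.7
tool_pos: [501.4, -3.0, 114.1]
ee_rot: [0.706, 0.014, 0.709, -0.007]
wrist_force: [-0.1, 0.3, -1.4]
finger_gap: 40.5
t 7.7 pos [501.4  -3.  114.1] gap 40.5 F [-0.1  0.3 -1.4]
axes x [-0.004  0.01  -1.   ] y [0.029 1.    0.01 ] z [ 1.    -0.029 -0.004]
tool shift mm [45.  -5.5  0.4]
roll deg 0.46 or other half turn
[130, 50, 12] [314.2 523.6]
[130, -50, 12] [ 83.7 510.6]
[-130, -50, 12] [164.4 287.7]
[60, 0, 48] [218.5 376.5]
[60, 36, 48] [299.3 380.6]
[60, -36, 48] [138.1 372.3]
[90, 36, 48] [292.3 407.7]
[90, -36, 48] [128.5 399.1]
[-37, 31, 78] [310.7 238.2]
[-37, -31, 78] [177.8 232. ]
[40, 0, 12] [223.6 432.3]
sleeve top [[225.6 196. ]]
```

View pics/c6.png

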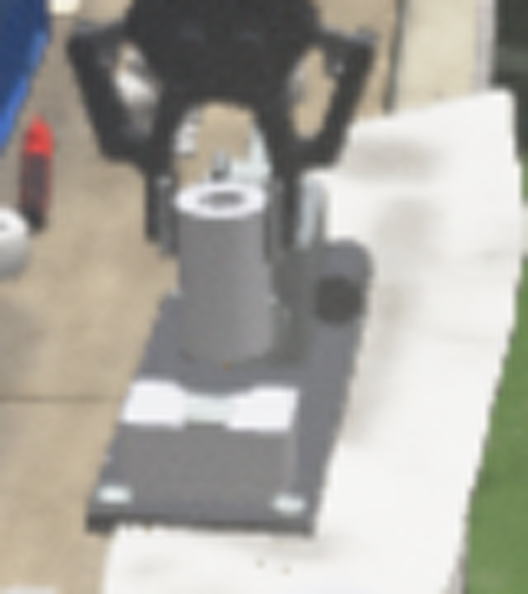

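The sleeve's top ring is at crop x=221 and the jaw's notch centre at about 215, against predictions of 225 and 217. So relative to the clamp the sleeve is within about 1 mm sideways. I'll lower it with y −5 mm.

```bash
python3 -m handwheel '[{"x":0.015,"y":-0.005,"z":0,"roll":0.4},{"x":0.015,"y":0,"z":0,"roll":0},{"x":0.008,"y":0,"z":0,"roll":0},{"x":0,"y":0,"z":0,"roll":0}]'
python3 - <<'E'
from h import *
import cv2
plan([501.3,-8,69],[1,-.037,0])
a=env.snapshot('side'); cv2.imwrite('pics/side7.png',a)
cv2.imwrite('pics/c7.png',cv2.resize(a[180:270,285:365],None,fx=6.6,fy=6.6,interpolation=cv2.INTER_CUBIC))
E
```

```text
time_s: 8.25
tool_pos: [501.3, -7.8, 74.0]
ee_rot: [0.706, 0.016, 0.708, -0.009]
wrist_force: [0.4, 0.5, -1.9]
finger_gap: 40.4
t 8.25 pos [501.3  -7.8  74. ] gap 40.4 F [ 0.4  0.5 -1.9]
axes x [-0.003  0.01  -1.   ] y [0.036 0.999 0.01 ] z [ 0.999 -0.036 -0.004]
tool shift mm [ 5.  -0.3  0. ]
roll deg 0.03 or other half turn
```

View pics/c7.png

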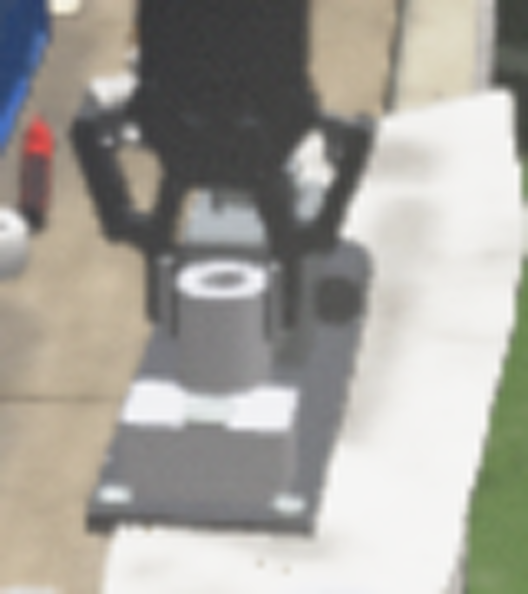

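Sleeve centre 221.5 px, against about 222 for the axis at that station, so it is aligned. The last few millimetres go slowly, watching the force.

```bash
python3 -m handwheel '[{"x":0.003,"y":0,"z":0,"roll":0},{"x":0.001,"y":0,"z":0,"roll":0}]'; python3 -m handwheel '[{"x":0.001,"y":0,"z":0,"roll":0},{"x":0,"y":0,"z":0,"roll":0}]'; python3 -m handwheel '[{"x":0.001,"y":0,"z":0,"roll":0},{"x":0,"y":0,"z":0,"roll":0}]'
```

```text
time_s: 8.55
tool_pos: [501.9, -7.7, 70.8]
ee_rot: [0.706, 0.016, 0.708, -0.009]
wrist_force: [0.8, -0.2, -1.3]
finger_gap: 40.3
time_s: 8.8
tool_pos: [502.1, -7.7, 70.0]
ee_rot: [0.706, 0.016, 0.707, -0.009]
wrist_force: [-0.1, -0.2, -1.0]
finger_gap: 40.5
time_s: 9.05
tool_pos: [502.2, -7.7, 69.2]
ee_rot: [0.707, 0.016, 0.707, -0.01]
wrist_force: [-1.0, 0.3, -0.3]
finger_gap: 40.4
```

```bash
python3 -m handwheel '[{"x":0.001,"y":0,"z":0,"roll":0},{"x":0,"y":0,"z":0,"roll":0}]'; python3 -m handwheel '[{"x":0.001,"y":0,"z":0,"roll":0},{"x":0,"y":0,"z":0,"roll":0}]'
```

```text
time_s: 9.3
tool_pos: [502.2, -7.7, 69.1]
ee_rot: [0.707, 0.016, 0.707, -0.01]
wrist_force: [-1.1, -0.7, 0.2]
finger_gap: 40.4
time_s: 9.55
tool_pos: [502.3, -7.6, 69.1]
ee_rot: [0.707, 0.015, 0.707, -0.01]
wrist_force: [-2.0, -0.4, 0.9]
finger_gap: 40.4
```

The sleeve is on the bed, so I'll release and go up.

```bash
python3 -m handwheel '[{"x":0,"y":0,"z":0,"roll":0},{"x":0,"y":0,"z":0,"roll":0},{"x":0,"y":0,"z":0,"roll":0},{"x":0,"y":0,"z":0,"roll":0}]' 0.9;  python3 -m handwheel '[{"x":-0.02,"y":0,"z":0,"roll":0},{"x":-0.04,"y":0,"z":0,"roll":0},{"x":-0.05,"y":0,"z":0,"roll":0},{"x":-0.05,"y":0,"z":0,"roll":0},{"x":0,"y":0,"z":0,"roll":0}]'
python3 - <<'E'
from h import *
import cv2
p=(501,-48,1.5335)
import math
for th in(0,.2,.35,.7):
    # grip point on top face: 130 along, normal offset n
    a=.45-th
    # th=0: z=150 -> 88+130 sin.45 + n cos.45 =150
    n=(150-88-130*math.sin(.45))/math.cos(.45)
    P=[-80-130*math.cos(a)+n*math.sin(a),0,88+130*math.sin(a)+n*math.cos(a)]
    print(th,np.round(P,1),clampT(p,P).round(1))
plan([495,-250,230],[1,-.037,0])
a=env.snapshot('side'); cv2.imwrite('pics/side8.png',a)
cv2.imwrite('pics/c8.png',cv2.resize(a[130:270,265:385],None,fx=4.2,fy=4.2,interpolation=cv2.INTER_CUBIC))
E
```

```text
time_s: 10.05
tool_pos: [502.4, -7.6, 69.0]
ee_rot: [0.707, 0.016, 0.707, -0.01]
wrist_force: [0.3, -0.1, 0.2]
finger_gap: 77.2
time_s: 10.68
tool_pos: [502.2, -8.6, 233.4]
ee_rot: [0.706, 0.016, 0.708, -0.01]
wrist_force: [-0.5, 0.5, -0.5]
finger_gap: 76.7
0 [-194.4    0.   150. ] [[ 493.8 -242.3  150. ]]
0.2 [-204.5    0.   126. ] [[ 493.4 -252.3  126. ]]
0.35 [-208.7    0.   107. ] [[ 493.2 -256.6  107. ]]
0.7 [-207.5    0.    61.7] [[ 493.3 -255.3   61.7]]
t 10.675 pos [502.2  -8.6 233.4] gap 76.7 F [-0.5  0.5 -0.5]
axes x [-0.002  0.009 -1.   ] y [0.035 0.999 0.008] z [ 0.999 -0.035 -0.002]
tool shift mm [   1.4 -241.6    1.4]
roll deg 0.08 or other half turn
```

View pics/c8.png

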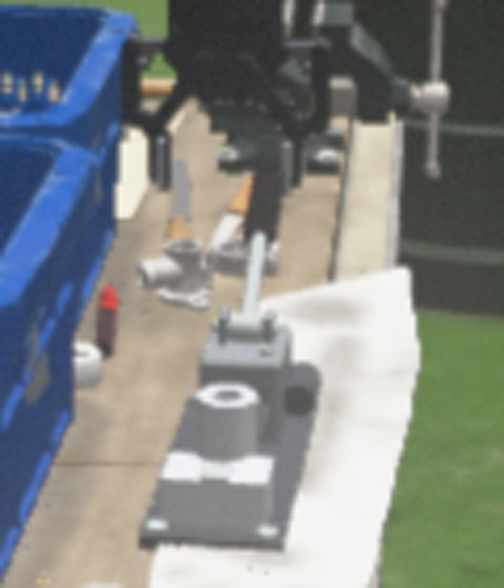

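The side view shows the sleeve standing on the bed between ram and jaw, with its ring at px (318.5,224), and the fingers clear. Next is the lever grip.

```bash
python3 - <<'E'
from h import *
z=lambda X,Y,x0,y0,k:(x0+(X+.5)/k-.5,y0+(Y+.5)/k-.5)
print('top grip',back('top',z(670,162,350,205,4.4),150))
print('side pred grip',proj('side',[[494,-244,150],[494,-215,138],[494,-275,165]]), 'obs from',z(262,235,265,130,4.2),z(262,150,265,130,4.2))
E
python3 -m handwheel '[{"x":0,"y":-0.02,"z":0,"roll":0},{"x":0,"y":-0.05,"z":0,"roll":0},{"x":0,"y":-0.06,"z":0,"roll":0},{"x":0,"y":-0.06,"z":0,"roll":0},{"x":0,"y":-0.045,"z":0,"roll":0},{"x":0,"y":0,"z":0,"roll":0}]' 0
python3 - <<'E'
from h import *
import cv2
plan([494,-246,170],[1,-.037,0])
for n in('side','top'): cv2.imwrite(f'pics/{n}9.png',env.snapshot(n))
a=cv2.imread('pics/side9.png')[110:250,270:390];b=cv2.imread('pics/top9.png')[180:320,410:530]
cv2.imwrite('pics/c9.png',cv2.hconcat([cv2.resize(x,None,fx=3.3,fy=3.3,interpolation=cv2.INTER_CUBIC) for x in(a,b)]))
E
```

```text
top grip [ 490.52310201 -245.07678479  150.        ]
side pred grip [[327.20992268 177.15670193]
 [326.55323588 183.40920793]
 [327.90252605 169.99705173]] obs from (327.0, 185.57142857142856) (327.0, 165.33333333333331)
time_s: 11.48
tool_pos: [490.2, -249.9, 223.0]
ee_rot: [0.703, 0.016, 0.711, -0.008]
wrist_force: [0.1, 0.9, -0.1]
finger_gap: 0.1
t 11.475 pos [ 490.2 -249.9  223. ] gap 0.1 F [ 0.1  0.9 -0.1]
axes x [-0.012  0.012 -1.   ] y [0.033 0.999 0.012] z [ 0.999 -0.033 -0.013]
tool shift mm [53.   3.4  4.3]
roll deg 0.21 or other half turn
```

View pics/c9.png

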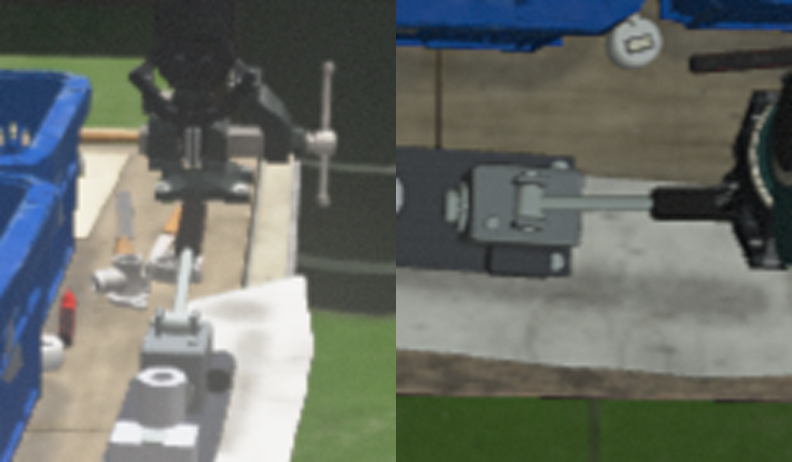

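The side view shows the closed fingers at px (329,155), in line with the grip at px (327,178). The top view shows the grip under the wrist. I'll lower to just above contact.

```bash
python3 -m handwheel '[{"x":0.02,"y":0.002,"z":0.004,"roll":0},{"x":0.02,"y":0,"z":0,"roll":0},{"x":0.008,"y":0,"z":0,"roll":0},{"x":0,"y":0,"z":0,"roll":0}]' 0
python3 - <<'E'
from h import *
import cv2
plan([493.5,-247,164],[1,-.037,0])
for n in('side','top'): cv2.imwrite(f'pics/{n}10.png',env.snapshot(n))
a=cv2.imread('pics/side10.png')[140:220,290:370];
cv2.imwrite('pics/c10.png',cv2.resize(a,None,fx=7,fy=7,interpolation=cv2.INTER_CUBIC))
E
```

```text
time_s: 12.08
tool_pos: [495.2, -238.5, 171.5]
ee_rot: [0.702, 0.013, 0.712, -0.003]
wrist_force: [-0.3, -0.4, -0.4]
finger_gap: 0.1
t 12.075 pos [ 495.2 -238.5  171.5] gap 0.1 F [-0.3 -0.4 -0.4]
axes x [-0.013  0.014 -1.   ] y [0.022 1.    0.014] z [ 1.    -0.022 -0.013]
tool shift mm [ 7.4 -8.7 -1.5]
roll deg 0.85 or other half turn
```

View pics/c10.png

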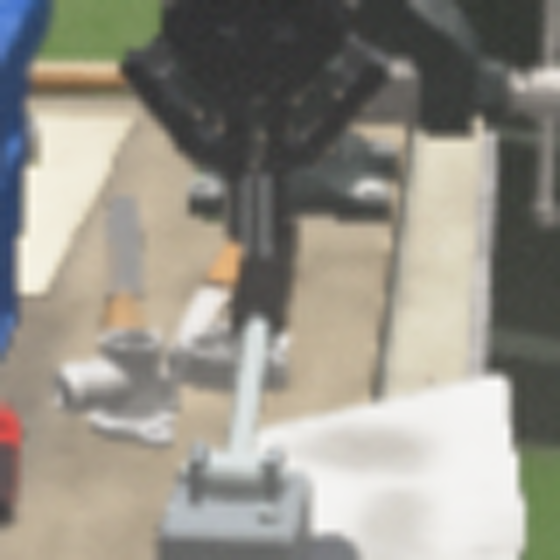

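```bash
python3 -m handwheel '[{"x":-0.004,"y":-0.009,"z":-0.003,"roll":0.8},{"x":0,"y":0,"z":0,"roll":0},{"x":0.008,"y":0,"z":0,"roll":0},{"x":0.006,"y":-0.001,"z":0,"roll":0},{"x":0.006,"y":-0.001,"z":0,"roll":0}]' 0;  python3 -m handwheel '[{"x":0.012,"y":-0.003,"z":0,"roll":0},{"x":0.012,"y":-0.003,"z":0,"roll":0}]'
```

```text
time_s: 12.8
tool_pos: [492.6, -251.3, 157.1]
ee_rot: [0.704, 0.018, 0.71, -0.01]
wrist_force: [0.6, 0.0, 2.0]
finger_gap: -0.1
time_s: 13.05
tool_pos: [492.7, -258.0, 132.2]
ee_rot: [0.704, 0.017, 0.71, -0.01]
wrist_force: [-1.0, -1.2, 6.8]
finger_gap: 0.2
```

```bash
python3 -m handwheel '[{"x":0.014,"y":0,"z":0,"roll":0},{"x":0.014,"y":0,"z":0,"roll":0},{"x":0.012,"y":0.001,"z":0,"roll":0}]';  python3 -m handwheel '[{"x":0.007,"y":0.001,"z":0,"roll":0},{"x":0.004,"y":0,"z":0,"roll":0}]'
```

```text
time_s: 13.42
tool_pos: [492.7, -258.9, 90.0]
ee_rot: [0.705, 0.017, 0.709, -0.011]
wrist_force: [-0.7, -0.4, 8.1]
finger_gap: 0.2
time_s: 13.68
tool_pos: [492.9, -257.5, 77.4]
ee_rot: [0.705, 0.017, 0.709, -0.011]
wrist_force: [-3.5, 4.6, 35.2]
finger_gap: 0.0
```

The stop is reached at TCP z≈78, where the force jumped to 35 N. Now right back up.

```bash
python3 -m handwheel '[{"x":-0.015,"y":0,"z":0,"roll":0},{"x":-0.018,"y":0,"z":0,"roll":0},{"x":-0.018,"y":0,"z":0,"roll":0},{"x":-0.018,"y":0.002,"z":0,"roll":0},{"x":-0.018,"y":0.004,"z":0,"roll":0},{"x":-0.014,"y":0.004,"z":0,"roll":0},{"x":0,"y":0,"z":0,"roll":0}]'
python3 - <<'E'
from h import *
import cv2
plan([493.5,-250,170],[1,-.037,0])
for n in('side','top'): cv2.imwrite(f'pics/{n}11.png',env.snapshot(n))
a=cv2.imread('pics/side11.png')[130:270,270:390];b=cv2.imread('pics/top11.png')[180:320,350:470]
cv2.imwrite('pics/c11.png',cv2.hconcat([cv2.resize(x,None,fx=3.3,fy=3.3,interpolation=cv2.INTER_CUBIC) for x in(a,b)]))
E
```

```text
time_s: 14.55
tool_pos: [494.0, -247.4, 184.6]
ee_rot: [0.705, 0.017, 0.709, -0.011]
wrist_force: [0.4, -0.4, -0.1]
finger_gap: -0.0
t 14.55 pos [ 494.  -247.4  184.6] gap -0.0 F [ 0.4 -0.4 -0.1]
axes x [-0.006  0.009 -1.   ] y [0.039 0.999 0.008] z [ 0.999 -0.039 -0.006]
tool shift mm [14.6 -2.8 -0.3]
roll deg -0.11 or other half turn
```

View pics/c11.png

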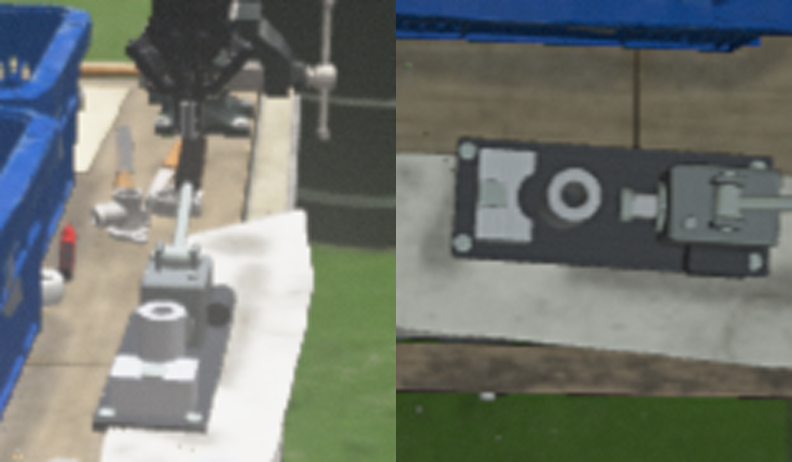

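Run:
```python
import cv2
b=cv2.imread('pics/top11.png')[205:275,360:460]
cv2.imwrite('pics/c12.png',cv2.resize(b,None,fx=8,fy=8,interpolation=cv2.INTER_CUBIC))
```

```text
(no output)
```

View pics/c12.png

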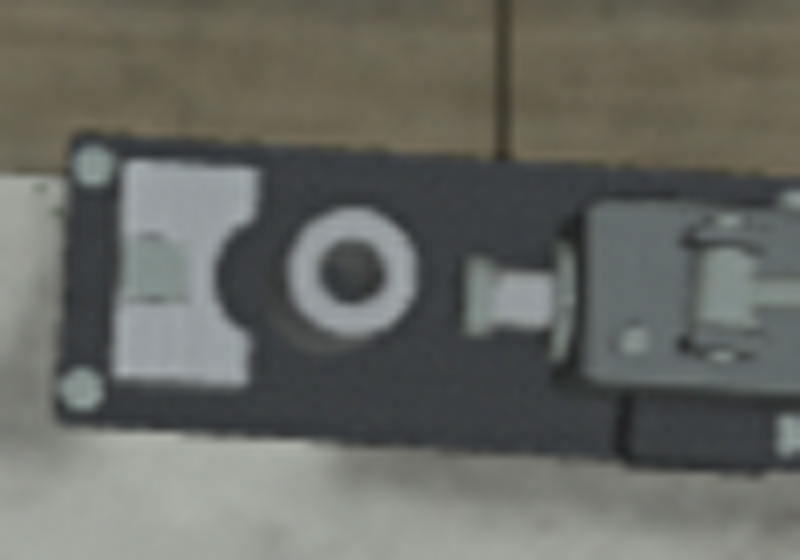

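Run:
```python
from h import *
f=lambda X,Y,z:back('top',(360+(X+.5)/8-.5,205+(Y+.5)/8-.5),z)
J=(f(262,165,48)+f(248,386,48))/2; J2=(f(122,162,48)+f(112,377,48))/2
print('jaw width',np.linalg.norm(f(262,165,48)-f(248,386,48)))
S=f(352,272,82); N=f(466,297,36)
B=(f(575,388,78)+f(590,203,78))/2; B0=(f(80,133,12)+f(57,422,12))/2
print('jaw',J,'jawback',J2,'sleeve',S,'nose',N,'block',B,'plate end',B0)
u=B-B0; u[2]=0; yaw=np.arctan2(-u[1],-u[0]); print('yaw',yaw)
yaw=1.5335
d=np.array([np.cos(yaw),np.sin(yaw)]); n=np.array([-d[1],d[0]])
for k,v in dict(J=J,J2=J2,S=S,N=N,B=B,B0=B0).items():
    w=(v-J)[:2]; print(k,'along',(w@d).round(1),'lat',(w@n).round(1))
```

```text
jaw width 73.86385508703206
jaw [501.69707334  17.87051496  48.        ] jawback [502.55470291  63.60299961  48.        ] sleeve [499.58929717  -9.73632862  82.        ] nose [497.53634652 -53.93880211  36.        ] block [494.29615895 -85.27322838  78.        ] plate end [503.68807447  76.91476319  12.        ]
yaw 1.5129533350359035
J along 0.0 lat 0.0
J2 along 45.7 lat 0.8
S along -27.7 lat 1.1
N along -71.9 lat 1.5
B along -103.3 lat 3.5
B0 along 59.1 lat 0.2
```

In the same image the sleeve lies within about 1 mm of the jaw–ram axis, and the ram has advanced to x≈0 without reaching the sleeve yet. Second stroke.

```bash
python3 -m handwheel '[{"x":0.014,"y":-0.002,"z":0,"roll":0},{"x":0.014,"y":-0.002,"z":0,"roll":0},{"x":0.014,"y":-0.003,"z":0,"roll":0},{"x":0.014,"y":-0.002,"z":0,"roll":0},{"x":0.014,"y":0,"z":0,"roll":0},{"x":0.013,"y":0,"z":0,"roll":0},{"x":0.011,"y":0,"z":0,"roll":0},{"x":0.004,"y":0,"z":0,"roll":0}]'
```

```text
time_s: 15.65
tool_pos: [492.8, -257.8, 76.4]
ee_rot: [0.704, 0.018, 0.71, -0.011]
wrist_force: [-22.4, 7.2, 84.5]
finger_gap: 0.4
```

That pressed on the stop too hard (84 N at the wrist, limit 120 N). From here the last 15 mm will be slower.

```bash
python3 -m handwheel '[{"x":-0.015,"y":0,"z":0,"roll":0},{"x":-0.018,"y":0,"z":0,"roll":0},{"x":-0.018,"y":0,"z":0,"roll":0},{"x":-0.018,"y":0.002,"z":0,"roll":0},{"x":-0.018,"y":0.004,"z":0,"roll":0},{"x":-0.014,"y":0.004,"z":0,"roll":0},{"x":0,"y":0,"z":0,"roll":0}]'
python3 - <<'E'
from h import *
import cv2
plan([493.5,-250,170],[1,-.037,0])
b=env.snapshot('top');cv2.imwrite('pics/top13.png',b)
cv2.imwrite('pics/c13.png',cv2.resize(b[205:275,360:460],None,fx=8,fy=8,interpolation=cv2.INTER_CUBIC))
E
```

```text
time_s: 16.52
tool_pos: [493.4, -247.7, 180.3]
ee_rot: [0.703, 0.018, 0.71, -0.01]
wrist_force: [-0.6, 0.2, -0.8]
finger_gap: -0.2
t 16.525 pos [ 493.4 -247.7  180.3] gap -0.2 F [-0.6  0.2 -0.8]
axes x [-0.01   0.012 -1.   ] y [0.04  0.999 0.011] z [ 0.999 -0.04  -0.01 ]
tool shift mm [10.3 -2.4  0.3]
roll deg -0.18 or other half turn
```

View pics/c13.png

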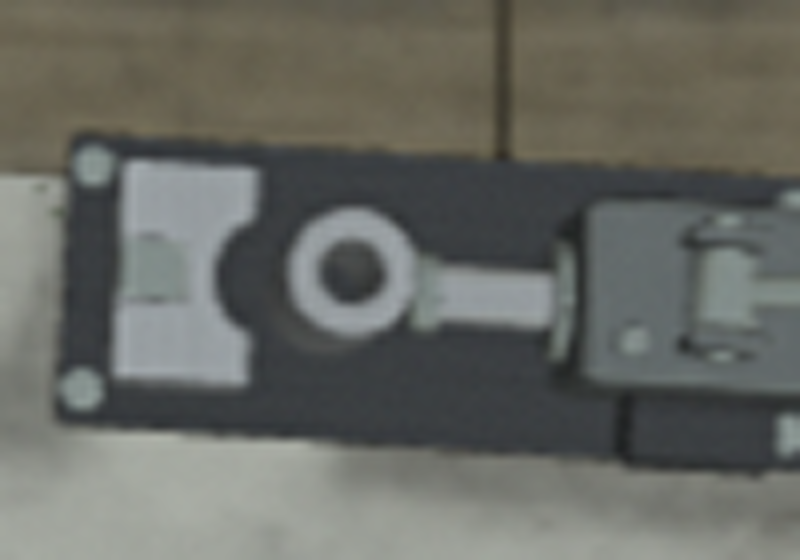

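The ram advanced about 17 mm and its nose is now almost at the sleeve, at crop x≈410. Third stroke.

```bash
python3 -m handwheel '[{"x":0.012,"y":-0.002,"z":0,"roll":0},{"x":0.012,"y":-0.002,"z":0,"roll":0},{"x":0.012,"y":-0.003,"z":0,"roll":0},{"x":0.012,"y":-0.002,"z":0,"roll":0},{"x":0.012,"y":0,"z":0,"roll":0},{"x":0.012,"y":0,"z":0,"roll":0},{"x":0.008,"y":0,"z":0,"roll":0},{"x":0.004,"y":0,"z":0,"roll":0}]'
```

```text
time_s: 17.58
tool_pos: [491.9, -258.8, 86.7]
ee_rot: [0.703, 0.019, 0.711, -0.011]
wrist_force: [0.6, 3.2, 8.5]
finger_gap: 0.4
```

```bash
python3 -m handwheel '[{"x":0.004,"y":0,"z":0,"roll":0},{"x":0.003,"y":0,"z":0,"roll":0}]'; python3 -m handwheel '[{"x":0.002,"y":0,"z":0,"roll":0}]'
```

```text
time_s: 17.82
tool_pos: [492.0, -257.5, 77.7]
ee_rot: [0.703, 0.02, 0.711, -0.01]
wrist_force: [-0.9, 3.9, 22.5]
finger_gap: -0.2
time_s: 17.95
tool_pos: [492.5, -257.4, 76.6]
ee_rot: [0.703, 0.019, 0.711, -0.01]
wrist_force: [-19.4, 6.1, 75.6]
finger_gap: 0.1
```

```bash
python3 -m handwheel '[{"x":-0.015,"y":0,"z":0,"roll":0},{"x":-0.018,"y":0,"z":0,"roll":0},{"x":-0.018,"y":0,"z":0,"roll":0},{"x":-0.018,"y":0.002,"z":0,"roll":0},{"x":-0.018,"y":0.004,"z":0,"roll":0},{"x":-0.014,"y":0.004,"z":0,"roll":0},{"x":0,"y":0,"z":0,"roll":0}]'
python3 - <<'E'
from h import *
import cv2
plan([493.5,-250,170],[1,-.037,0])
b=env.snapshot('top');cv2.imwrite('pics/top14.png',b)
cv2.imwrite('pics/c14.png',cv2.resize(b[205:275,360:460],None,fx=8,fy=8,interpolation=cv2.INTER_CUBIC))
E
```

```text
time_s: 18.82
tool_pos: [493.4, -247.9, 181.1]
ee_rot: [0.702, 0.02, 0.712, -0.009]
wrist_force: [-0.4, -0.1, -0.0]
finger_gap: -0.2
t 18.825 pos [ 493.4 -247.9  181.1] gap -0.2 F [-0.4 -0.1 -0. ]
axes x [-0.013  0.016 -1.   ] y [0.041 0.999 0.015] z [ 0.999 -0.041 -0.013]
tool shift mm [11.  -2.2  0.4]
roll deg -0.23 or other half turn
```

View pics/c14.png

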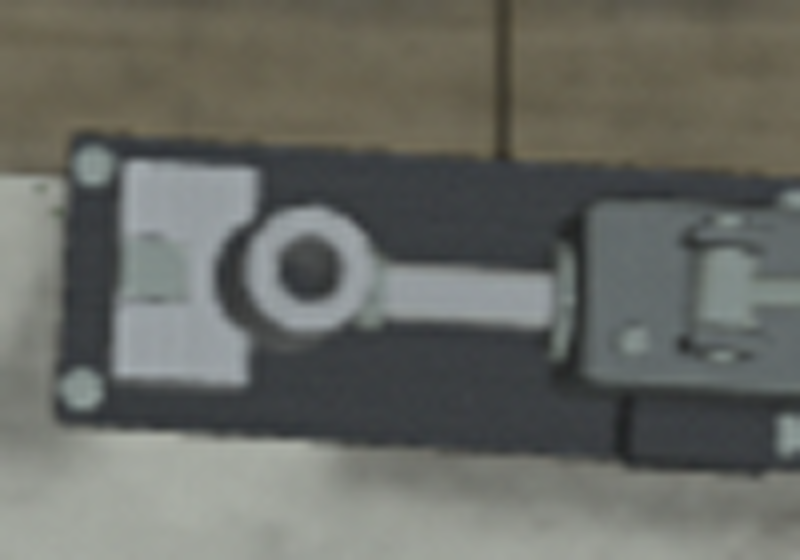

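The sleeve has been pushed 13 mm into the mouth of the hollow and is still centred. In the fourth stroke the stop may come part-way, so I'll step gently from z≈135.

```bash
python3 -m handwheel '[{"x":0.012,"y":-0.002,"z":0,"roll":0},{"x":0.012,"y":-0.002,"z":0,"roll":0},{"x":0.01,"y":-0.003,"z":0,"roll":0},{"x":0.006,"y":-0.002,"z":0,"roll":0},{"x":0.003,"y":0,"z":0,"roll":0}]'; python3 -m handwheel '[{"x":0.003,"y":0,"z":0,"roll":0},{"x":0.003,"y":0,"z":0,"roll":0}]';python3 -m handwheel '[{"x":0.003,"y":0,"z":0,"roll":0},{"x":0.003,"y":0,"z":0,"roll":0}]'
```

```text
time_s: 19.5
tool_pos: [491.9, -258.0, 132.3]
ee_rot: [0.702, 0.021, 0.712, -0.009]
wrist_force: [1.0, -3.3, 7.4]
finger_gap: 0.2
time_s: 19.75
tool_pos: [491.9, -259.2, 125.1]
ee_rot: [0.702, 0.021, 0.712, -0.01]
wrist_force: [0.4, -3.4, 5.5]
finger_gap: -0.1
time_s: 20.0
tool_pos: [491.8, -260.3, 118.0]
ee_rot: [0.702, 0.021, 0.712, -0.01]
wrist_force: [-0.1, -2.2, 6.5]
finger_gap: -0.3
```

```bash
python3 -m handwheel '[{"x":0.003,"y":0,"z":0,"roll":0}]'
```

```text
time_s: 20.12
tool_pos: [491.9, -260.8, 114.6]
ee_rot: [0.702, 0.021, 0.712, -0.011]
wrist_force: [-1.0, -1.7, 12.4]
finger_gap: 0.1
```

```bash
python3 -m handwheel '[{"x":0.001,"y":0,"z":0,"roll":0}]'; python3 -m handwheel '[{"x":0.001,"y":0,"z":0,"roll":0}]'
```

```text
time_s: 20.25
tool_pos: [492.0, -261.0, 113.3]
ee_rot: [0.702, 0.021, 0.712, -0.011]
wrist_force: [-4.0, 1.3, 15.2]
finger_gap: -0.3
time_s: 20.38
tool_pos: [491.9, -261.1, 112.1]
ee_rot: [0.702, 0.021, 0.712, -0.011]
wrist_force: [-4.3, 0.5, 18.1]
finger_gap: -0.2
```

```bash
python3 -m handwheel '[{"x":0.001,"y":0,"z":0,"roll":0}]'
python3 - <<'E'
from h import *
import cv2
plan([493.5,-250,170],[1,-.037,0])
b=env.snapshot('top');cv2.imwrite('pics/top15.png',b)
cv2.imwrite('pics/c15.png',cv2.resize(b[205:275,360:460],None,fx=8,fy=8,interpolation=cv2.INTER_CUBIC))
E
```

```text
time_s: 20.5
tool_pos: [492.0, -261.2, 111.1]
ee_rot: [0.702, 0.021, 0.712, -0.011]
wrist_force: [-6.1, 1.6, 19.7]
finger_gap: -0.0
t 20.5 pos [ 492.  -261.2  111.1] gap -0.0 F [-6.1  1.6 19.7]
axes x [-0.014  0.014 -1.   ] y [0.045 0.999 0.013] z [ 0.999 -0.045 -0.015]
tool shift mm [-58.7  12.1   0.2]
roll deg -0.45 or other half turn
```

View pics/c15.png

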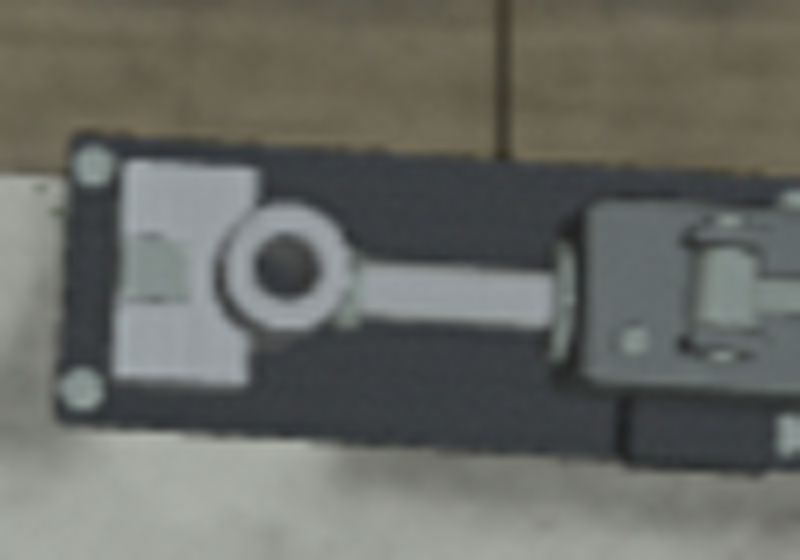

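The top view shows the sleeve seated in the hollow with the ram against it. The lever met resistance of about 20 N at TCP z≈111, roughly half-way. I'll let the lever up, then press once more to confirm that it's blocked.

```bash
python3 -m handwheel '[{"x":-0.012,"y":0,"z":0,"roll":0},{"x":-0.016,"y":0.002,"z":0,"roll":0},{"x":-0.016,"y":0.004,"z":0,"roll":0},{"x":-0.016,"y":0.004,"z":0,"roll":0},{"x":-0.01,"y":0.003,"z":0,"roll":0},{"x":0,"y":0,"z":0,"roll":0}]'
python3 - <<'E'
from h import *
import cv2
plan([493.5,-250,170],[1,-.037,0])
for n in('side','top'): cv2.imwrite(f'pics/{n}16.png',env.snapshot(n))
a=cv2.imread('pics/side16.png')[130:270,270:390];b=cv2.imread('pics/top16.png')[180:320,350:470]
cv2.imwrite('pics/c16.png',cv2.hconcat([cv2.resize(x,None,fx=3.3,fy=3.3,interpolation=cv2.INTER_CUBIC) for x in(a,b)]))
t0=cv2.imread('pics/top15.png')[205:275,360:430].astype(int);t1=cv2.imread('pics/top16.png')[205:275,360:430].astype(int)
print('diff',abs(t0-t1).max(2).mean(),np.sort(abs(t0-t1).max(2).ravel())[-10:])
E
```

```text
time_s: 21.3
tool_pos: [493.2, -247.8, 183.9]
ee_rot: [0.701, 0.021, 0.713, -0.01]
wrist_force: [0.6, 0.1, 0.1]
finger_gap: -0.1
t 21.3 pos [ 493.2 -247.8  183.9] gap -0.1 F [0.6 0.1 0.1]
axes x [-0.016  0.016 -1.   ] y [0.044 0.999 0.015] z [ 0.999 -0.044 -0.017]
tool shift mm [13.9 -2.4  0.7]
roll deg -0.42 or other half turn
diff 1.4346938775510205 [ 7  7  8 10 12 12 14 14 15 19]
```

View pics/c16.png

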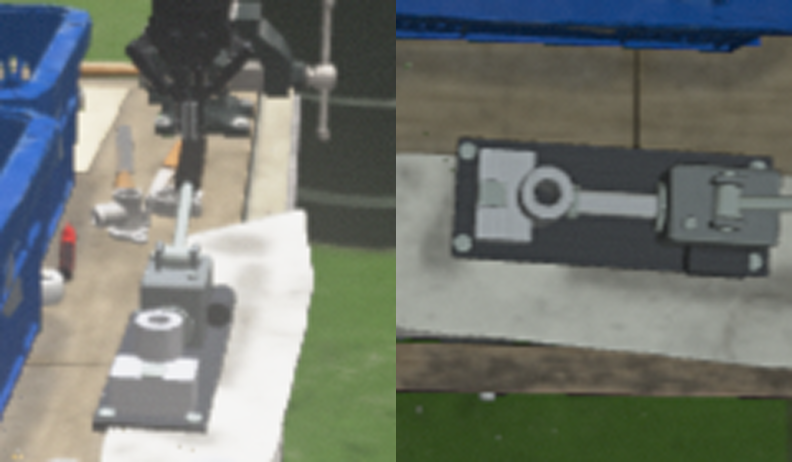

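The ram and sleeve stay put with the lever up. Now the confirmation stroke.

```bash
python3 -m handwheel '[{"x":0.012,"y":-0.002,"z":0,"roll":0},{"x":0.012,"y":-0.002,"z":0,"roll":0},{"x":0.01,"y":-0.003,"z":0,"roll":0},{"x":0.006,"y":-0.002,"z":0,"roll":0},{"x":0.003,"y":0,"z":0,"roll":0}]'; python3 -m handwheel '[{"x":0.003,"y":0,"z":0,"roll":0},{"x":0.003,"y":0,"z":0,"roll":0}]';python3 -m handwheel '[{"x":0.003,"y":0,"z":0,"roll":0}]'
```

```text
time_s: 22.02
tool_pos: [491.1, -257.3, 135.2]
ee_rot: [0.7, 0.022, 0.713, -0.01]
wrist_force: [0.4, -0.7, 2.0]
finger_gap: -0.2
time_s: 22.28
tool_pos: [491.0, -257.3, 129.1]
ee_rot: [0.7, 0.022, 0.713, -0.01]
wrist_force: [0.7, -0.9, 3.2]
finger_gap: 0.1
time_s: 22.4
tool_pos: [491.0, -257.4, 126.0]
ee_rot: [0.7, 0.022, 0.713, -0.01]
wrist_force: [1.3, -1.0, 3.3]
finger_gap: -0.2
```

```bash
python3 -m handwheel '[{"x":0.003,"y":0,"z":0,"roll":0}]'
```

```text
time_s: 22.52
tool_pos: [491.0, -257.4, 122.9]
ee_rot: [0.7, 0.022, 0.713, -0.01]
wrist_force: [-0.1, -1.5, 3.4]
finger_gap: -0.2
```

```bash
python3 -m handwheel '[{"x":0.003,"y":0,"z":0,"roll":0},{"x":0.002,"y":0,"z":0,"roll":0}]';  python3 -m handwheel '[{"x":0.002,"y":0,"z":0,"roll":0}]'
```

```text
time_s: 22.78
tool_pos: [490.9, -257.4, 117.7]
ee_rot: [0.701, 0.022, 0.713, -0.01]
wrist_force: [-0.7, -3.2, 5.2]
finger_gap: 0.1
time_s: 22.9
tool_pos: [491.0, -257.7, 115.8]
ee_rot: [0.701, 0.021, 0.713, -0.011]
wrist_force: [-1.8, -2.8, 9.3]
finger_gap: -0.3
```

```bash
python3 -m handwheel '[{"x":0.001,"y":0,"z":0,"roll":0},{"x":0.001,"y":0,"z":0,"roll":0}]'
```

```text
time_s: 23.15
tool_pos: [491.0, -257.9, 114.3]
ee_rot: [0.701, 0.021, 0.713, -0.011]
wrist_force: [-3.4, -1.0, 11.4]
finger_gap: 0.1
```

```bash
python3 -m handwheel '[{"x":0.001,"y":0,"z":0,"roll":0},{"x":0.001,"y":0,"z":0,"roll":0}]';  python3 -m handwheel '[{"x":0.001,"y":0,"z":0,"roll":0},{"x":0,"y":0,"z":0,"roll":0}]';python3 -m handwheel '[{"x":0.001,"y":0,"z":0,"roll":0},{"x":0,"y":0,"z":0,"roll":0}]'
```

```text
time_s: 23.4
tool_pos: [491.1, -258.1, 113.2]
ee_rot: [0.701, 0.021, 0.713, -0.011]
wrist_force: [-4.6, -0.1, 14.6]
finger_gap: -0.2
time_s: 23.65
tool_pos: [491.0, -258.1, 113.2]
ee_rot: [0.701, 0.021, 0.713, -0.012]
wrist_force: [-4.6, 1.0, 13.4]
finger_gap: 0.1
time_s: 23.9
tool_pos: [491.0, -258.1, 113.2]
ee_rot: [0.701, 0.021, 0.713, -0.012]
wrist_force: [-4.7, 0.1, 13.8]
finger_gap: -0.3
```

The lever stops hard at z≈113, about half-way, with 14 N and no further travel. I'll let it up and retreat.

```bash
python3 -m handwheel '[{"x":-0.012,"y":0,"z":0,"roll":0},{"x":-0.016,"y":0.001,"z":0,"roll":0},{"x":-0.016,"y":0.003,"z":0,"roll":0},{"x":-0.016,"y":0.003,"z":0,"roll":0},{"x":-0.02,"y":0.003,"z":0,"roll":0},{"x":-0.03,"y":0,"z":0,"roll":0},{"x":-0.04,"y":-0.03,"z":0,"roll":0},{"x":-0.02,"y":-0.05,"z":0,"roll":0},{"x":0,"y":-0.05,"z":0,"roll":0},{"x":0,"y":-0.03,"z":0,"roll":0},{"x":0,"y":0,"z":0,"roll":0},{"x":0,"y":0,"z":0,"roll":0}]'
python3 - <<'E'
from h import *
import cv2
plan([493.5,-250,170],[1,-.037,0])
for n in('side','top'): cv2.imwrite(f'pics/{n}17.png',env.snapshot(n))
a=cv2.imread('pics/side17.png')[150:340,265:385]
cv2.imwrite('pics/c17a.png',cv2.resize(a,None,fx=3,fy=3,interpolation=cv2.INTER_CUBIC))
b=cv2.imread('pics/top17.png')
cv2.imwrite('pics/c17.png',cv2.resize(b[195:280,220:520],None,fx=2.6,fy=2.6,interpolation=cv2.INTER_CUBIC))
cv2.imwrite('pics/c17b.png',cv2.resize(b[205:275,360:460],None,fx=8,fy=8,interpolation=cv2.INTER_CUBIC))
E
```

```text
time_s: 25.4
tool_pos: [487.4, -410.9, 295.8]
ee_rot: [0.702, 0.019, 0.712, -0.011]
wrist_force: [0.9, -0.0, 0.1]
finger_gap: -0.2
t 25.4 pos [ 487.4 -410.9  295.8] gap -0.2 F [ 0.9 -0.   0.1]
axes x [-0.015  0.011 -1.   ] y [0.042 0.999 0.01 ] z [ 0.999 -0.042 -0.015]
tool shift mm [127.4 159.8   1.3]
roll deg -0.3 or other half turn
```

View pics/c17a.png

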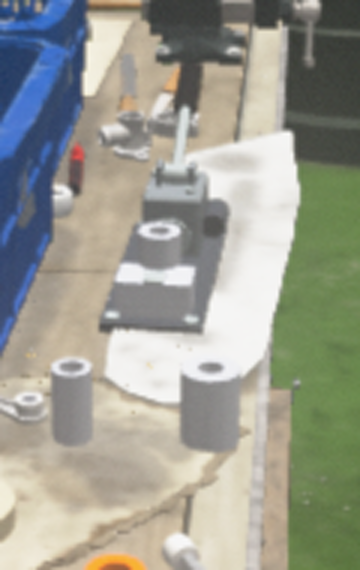

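View pics/c17.png

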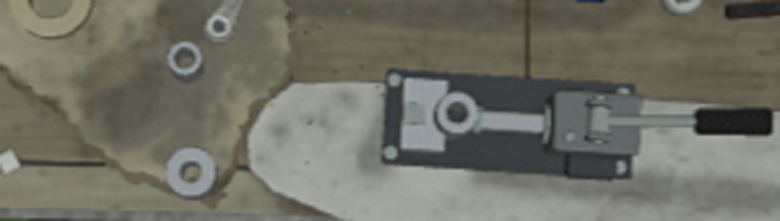

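View pics/c17b.png

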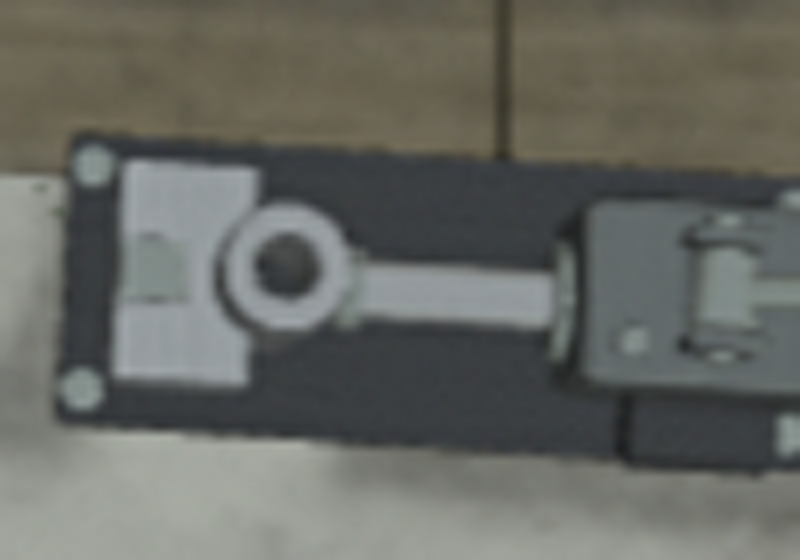

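The side and top views show the sleeve upright in the hollow with the ram against it, the lever up and the two other sleeves still standing. One numeric check of the seating before handing in.

Run:
```python
from h import *
f=lambda X,Y,z:back('top',(360+(X+.5)/8-.5,205+(Y+.5)/8-.5),z)
S=f(287,267,82); B0=(f(80,133,12)+f(57,422,12))/2; N=f(355,290,40); H=f(215,273,48)
d=np.array([np.cos(1.5335),np.sin(1.5335)]);n=np.array([-d[1],d[0]])
for k,v in dict(S=S,N=N,hollowbottom=H).items():print(k,130+((v-B0)[:2]@d),(v-B0)[:2]@n)
```

```text
S 64.38422349644257 0.5449707163066262
N 36.59640415057743 1.6965868486938585
hollowbottom 84.19149701763716 -0.13243599623682853
```

The hollow's bottom reads 84.2 mm against 81.5 mm nominal, a bias of +2.7 mm. Corrected for that, the sleeve is at x≈61–62 mm, against about 60 mm when home, and 0.5 mm off sideways. It is seated, so I'll hand in.

```bash
python3 -c "
from station import env
print(env.job_done())"
```

```text
the job is handed in; nothing more can be done
None
```

I stood the 42 mm sleeve on the clamp bed, let go of it, and pumped the lever until the ram held it in the hollow. I handed the job in at about 25.5 s; no verdict came back.

**Pumping:** I made three full strokes, each down to the stop and right back up. The fourth stroke seated the sleeve and stopped part-way. A fifth, as a check, stopped hard about half-way at roughly 14 N with no further travel. Then I let the lever up and moved the arm clear.

**Last checks:**
- **Sleeve:** in both cameras it stands upright in the hollow with the ram against it. By the top camera it is 1–2 mm from the nominal home position, within that camera's error, and about 0.5 mm off sideways.
- **Lever and other sleeves:** the lever is up, and the 34 mm and 50 mm sleeves are still standing where they were.

**What went less well:**
- **Force on the stop:** I pressed the lever onto its lower stop harder than needed, with 84 N at the wrist on the second stroke and 76 N on the third. That is below the 120 N limit, and only the fingertips were touching. These are readings at the end of each move, so short peaks in between may not show.
- **Camera disagreement:** the two cameras' absolute positions differed by 2–8 mm, so I aligned the sleeve to the clamp within the same image.

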